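# Rebuild the soldering hearth

### The job

Make the soldering hearth ready. Finish the firebrick wall by laying the loose long brick and the loose half brick flat on its lower course, joints staggered by half a brick (the long one bridges the joint below, the half one fills the other end), faces and ends flush; centre the round honeycomb disc flat in the turntable's pan, and seat the crucible upright in the ring of the wire tripod. The refractories are brittle, so set them down rather than dropping them, and leave the flux bottle and the stone jar standing where they are.

Things in the scene. Friction and masses are not known exactly. Their poses are not given: they have to be found in the camera images.
- long_brick: Loose cream firebrick, 56 (x) x 114 (y) x 32 (z) mm, about 0.14 kg, lying flat on the bench, its yaw within 70 degrees of zero. Origin: centre of its underside; y along its length. To be laid on the lower course.
- half_brick: Loose cream half firebrick, square, 56 x 56 x 32 mm, about 0.07 kg, lying flat. Origin: centre of its underside; any quarter turn is the same. To be laid on the lower course.
- course_long: Fixed long brick of the wall's lower course, 56 (x) x 114 (y) x 32 (z) mm. Origin: centre of its underside; y along the wall. The lower half brick is at its +y or -y end (varies). Finished wall: upper long brick's centre 60 mm from this one's, towards the lower half brick; upper half brick's centre 29 mm from this one's, the other way; undersides 32 mm above the bench, same yaw.
- course_half: Half brick of the wall's lower course, 56 x 56 x 32 mm, stuck fast to the bench in line with course_long and 4 mm from its end (centres 89 mm apart). Origin: centre of its underside; same yaw as course_long.
- honeycomb_disc: Loose round off-white ceramic soldering disc with small holes in its top, 66 mm across, 25 mm thick, about 0.11 kg, lying flat. Origin: centre of its underside.
- turntable: Low steel soldering turntable for the honeycomb disc, fixed to the bench: a foot and a freely turning round pan, 100 mm across. Origin: centre of its foot at bench height, z up. The pan's floor is 28 mm above the origin; inside its rim the pan is 94 mm across and the rim stands 4 mm above the floor.
- crucible: Loose clay-brown round crucible, open at the top, 62 mm across, 42 mm tall, about 0.14 kg, standing upright. Origin: centre of its underside. The foot tapers: 34 mm across at the bottom, 48 mm at 18 mm up; there a flat shoulder steps out to the straight 62 mm body (18 to 42 mm up).
- tripod: Dark wire tripod fixed to the bench: a level wire ring on three splayed legs (feet 56 mm from the axis). Origin: on the ring's axis at bench height, z up. Wire 6 mm thick; ring 53 mm across inside, 65 mm outside, top 60 mm above the bench. The crucible's foot hangs in the ring, its shoulder resting on it: crucible's origin then 42 mm above the bench.
- flux_bottle: Bystander: small yellow squeeze bottle with a black cap and a needle tip, 42 mm across, 110 mm tall, standing loose among the work. Origin: centre of its underside. Leave it standing.
- stone_jar: Bystander: small closed glass jar with a metal lid, 48 mm across, 65 mm tall, standing loose among the work. Origin: centre of its underside. Leave it standing.
Mind the look-alikes: they are no part of the job. Leave any purple or turquoise look-alike of the course_long alone.

How it is judged:
At the end, for the whole second after the job is handed in: Upper long brick over the joint, half brick at the other end: flat on the lower course, 8 mm across, 9.5 mm along, 0.12 rad in yaw. Disc flat on the pan, within 10 mm of its centre. Crucible hung upright in the ring (6 mm; height 4 mm). Tilts under 0.1 rad; all released and at rest (x of long_brick in the frame of course_long between -0.008 and 0.008 m and horizontal distance between long_brick and course_long between 0.0505 and 0.0695 m and horizontal distance between long_brick and course_half between 0.0195 and 0.0385 m and z of long_brick in the frame of course_long between 0.028 and 0.036 m and angle between the y axis of long_brick and the y axis of course_long, either way round below 0.12 rad and angle between each of long_brick, half_brick, honeycomb_disc, crucible's own z axis and vertical below 0.1 rad and x of half_brick in the frame of course_long between -0.008 and 0.008 m and horizontal distance between half_brick and course_long between 0.0195 and 0.0385 m and horizontal distance between half_brick and course_half between 0.1085 and 0.1275 m and z of half_brick in the frame of course_long between 0.028 and 0.036 m and (angle between the y axis of half_brick and the x axis of course_long, either way round below 0.12 rad or angle between the y axis of half_brick and the y axis of course_long, either way round below 0.12 rad) and horizontal distance between honeycomb_disc and turntable below 0.01 m and z of honeycomb_disc in the frame of turntable between 0.025 and 0.031 m and horizontal distance between crucible and tripod below 0.006 m and z of crucible in the frame of tripod between 0.038 and 0.046 m and linear speed of each of long_brick, half_brick, honeycomb_disc, crucible below 0.02 m/s and contact force between the fingers and long_brick below 0.1 N and contact force between the fingers and half_brick below 0.1 N and contact force between the fingers and honeycomb_disc below 0.1 N and contact force between the fingers and crucible below 0.1 N); the robot touches nothing.
It fails at once if a brick, the disc or the crucible is dropped (falls free faster than 0.7 m/s, about 25 mm) ((linear speed of long_brick above 0.7 m/s and contact force between the fingers and long_brick below 0.05 N) or (linear speed of half_brick above 0.7 m/s and contact force between the fingers and half_brick below 0.05 N) or (linear speed of honeycomb_disc above 0.7 m/s and contact force between the fingers and honeycomb_disc below 0.05 N) or (linear speed of crucible above 0.7 m/s and contact force between the fingers and crucible below 0.05 N)).
It fails at once if the flux bottle is pushed over 30 mm away or tipped (distance of flux_bottle from where it was at the start of the episode above 0.03 m or angle between flux_bottle's own z axis and vertical above 0.4 rad).
It fails at once if the stone jar is pushed over 30 mm away or tipped (distance of stone_jar from where it was at the start of the episode above 0.03 m or angle between stone_jar's own z axis and vertical above 0.4 rad).
It also fails if it takes over 102 s, if anything falls off the work surface, if the arm or the gripper's body presses on something with over 40 N, if the wrist force passes 120 N, or if a joint passes its speed limit or range.

### The arm

A 6-joint arm with a two-finger parallel gripper is mounted at the origin on the work surface. World frame = base frame: x ahead of the robot, y to its left, z up, the work surface at z = 0. Lengths are in m, angles in rad, forces in N, time in s.
With the tool pointing down it reaches from about 0.3 to 0.875 m from the base axis. Payload 4.2 kg.
Tool frame: the origin (TCP) lies on the centre line of the jaws, within the pads' length; the fingertips stand 22 mm ahead of it and the grasp point (between the pads) lies 3 mm ahead of it; z points along the fingers, y is the line along which they close (so a half turn about z gives the same grasp; the last joint's range is limited). The gripper opens to 85 mm and grips with 20 to 120 N. Pads are 22 mm wide; open, the fingers measure 114 mm over their backs; the gripper's body (76 mm by 85 mm) begins 54 mm behind the grasp point. The pads swing forward as they close: fully open they stand 13 mm farther back than shut.
Start: joints at [1.157, 0.32, 1.565, -0, 1.257, -0.02], TCP at [0.221, 0.531, 0.216] pointing down, gripper open.
Joint ranges: [-3.11, 3.11], [-0.84, 2.01], [0.21, 2.61], [-1.34, 4.49], [0.05, 2.63], [-2.56, 2.56]. Speed limits (rad/s): [2.57, 2.57, 3.14, 3.14, 3.14, 3.14].

### API

Orientations are given as [roll, pitch, yaw] about the fixed x, y, z axes, in that order (R = Rz(yaw) Ry(pitch) Rx(roll)).
In Python, from rig import bot, camera, get_calibration gives the robot as it stands.
- The arm moves only by the shell command python3 -m inch 'ROWS' [OPENING] [FORCE]. ROWS is JSON, a list of rows, each a list of 4 numbers: the shift along the world's x, y, z in cm, then the turn about the world's z in rad. In form: [[tx, ty, tz, yaw], ...]. A call has 1 to 20 rows; each row is the pose to reach, as a shift and turn from the pose commanded when the call began; what a row does not reach only later rows make up. A row lasts 1/10 s, in which the tool goes at most 50 mm and 8.59 degrees, less where a joint would pass 70% of its speed; a pose out of reach is approached as far as the arm can. A call with a gripper value outside its range is refused whole. OPENING is the finger opening in cm, from 0 to 8.54, set as the call begins (- or left out, the last holds). The fingers move at their own pace and stop on an object; FORCE is the grip in N (left out, the last holds). Time passes only in rows, so rows that repeat a pose let the fingers close. It gives the time, the measured TCP pose, the force, the opening and the grip force at its end, in the units of the state.
- bot.sense(): the state, without advancing time (a new reading comes with each control period).
- camera(name): name is "side" or "top"; returns the picture (420x560x3 uint8, blue, green, red); there is no depth.
- get_calibration(name): a dict with "intrinsics" (3x3 intrinsics, pixels), "k1" (the pictures are not rectified: a ray, as slopes to the right and down, at radius r is drawn at 1 + k1 r^2 times it, then the intrinsics apply), "rvec" (rotation vector, rad) and "tvec" (3), from world to camera coordinates, as OpenCV has them. Camera axes: x right, y down, z forward; pixel columns grow to the right and rows downward; lengths in m; the calibration is good to about 2 mm. A picture is of the moment at which its call begins. get_calibration takes no time and is no camera call.
- bot.hand_in(): hands the job in; it is judged then, once.
The state is a dict: "time": time; "joint_pos": joint angles; "dq": joint speeds; "effort": joint torques, N m; "position": TCP position; "ee_rot": TCP orientation; "force": force on the tool from outside, world axes, zero at the start; "torque": the same for the moment, N m; "opening": finger opening in m; "finger_force": force on a finger pad.
Only numpy, scipy, OpenCV 4.12 (cv2) and the standard library are available. Lean on these libraries where they do the work, as an engineer would, in place of code of your own. Each camera call takes 0.05 s, during which the arm holds its last target. There are 200 camera calls.

## Working session

There is one attempt and no reset: what is moved stays moved. The work goes in short steps, Python scripts to look and compute and a shell command to move; the robot and the scene stay as the last step left them, time stands still between calls to the robot, and variables do not carry over. Pictures are saved under pics/ and viewed, at most 14 in all, crops included, and the job is handed in when it is done.

```bash
mkdir -p pics; ls
python3 - <<'E'
from rig import bot,camera,get_calibration
import cv2
for n in("top","side"):
    cv2.imwrite(f"pics/{n}0.png",camera(n)); c=get_calibration(n); print(n,c)
print(bot.sense())
E
```

```text
pics
top {'intrinsics': array([[531.82159865,   0.        , 276.41979843],
       [  0.        , 531.82159865, 224.01113251],
       [  0.        ,   0.        ,   1.        ]]), 'k1': -0.11082705327797021, 'rvec': array([ 2.14147514, -2.12303508,  0.20405226]), 'tvec': array([-0.01550348,  0.52426625,  1.26708901])}
side {'intrinsics': array([[427.78417715,   0.        , 284.20210502],
       [  0.        , 427.78417715, 204.1268339 ],
       [  0.        ,   0.        ,   1.        ]]), 'k1': 0.04278098285211698, 'rvec': array([ 0.1562757 , -2.76653325,  1.31783496]), 'tvec': array([0.52448354, 0.07525485, 0.82906888])}
{'time': 0.1, 'joint_pos': array([ 1.15701452e+00,  3.20245108e-01,  1.56554948e+00, -1.01314883e-05,
        1.25743146e+00, -2.00197986e-02]), 'dq': array([ 0.00161884, -0.00253046, -0.00268979, -0.00087573,  0.00137209,
       -0.00057301]), 'effort': array([ 7.57875096e-04, -4.16412413e+01, -2.34703803e+01, -1.71522634e-04,
        4.93306914e-03,  3.78567074e-05]), 'position': array([0.22043649, 0.53057269, 0.21505946]), 'ee_rot': array([-3.13995939e+00, -2.30670375e-05,  2.74783376e+00]), 'force': array([-0.43376866, -1.04525127,  0.21175297]), 'torque': array([-0.07793459, -0.01382874, -0.00884964]), 'finger_force': 0.0, 'opening': 0.08541181131773087}
```

View pics/top0.png

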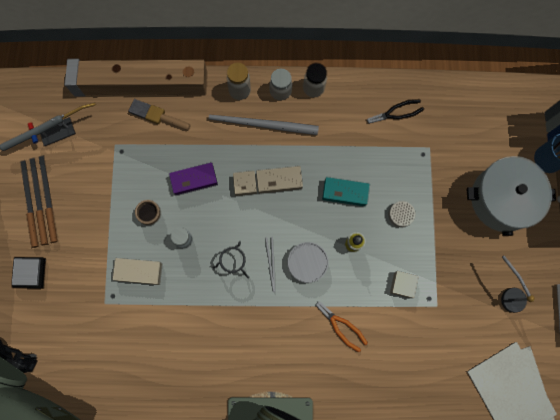

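View pics/side0.png

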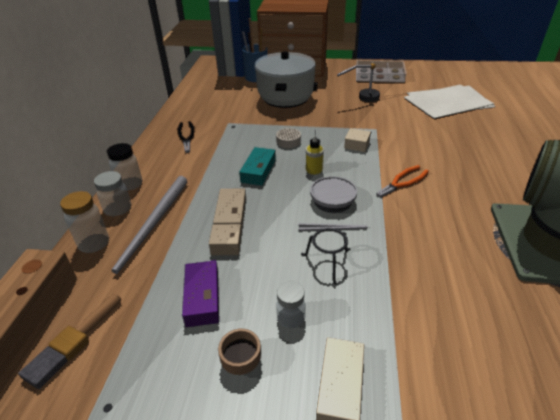

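The top view shows the course at (268,181) with its half on the left (+y), the long brick at (136,271), the half brick at (404,285) and the disc at (402,213). The turntable is at (306,263), the crucible at (148,212), the tripod at (233,262), the jar at (180,239) and the bottle at (356,242). I'll enlarge it to measure.

```bash
cat > h.py <<'E'
import numpy as np,cv2
from rig import bot,camera,get_calibration
C={n:get_calibration(n) for n in("top","side")}
def dist(c): return np.array([c["k1"],0,0,0,0.])
def world(n,px,z):
    c=C[n];R=cv2.Rodrigues(c["rvec"])[0];t=c["tvec"]
    u=cv2.undistortPoints(np.array(px,float).reshape(-1,1,2),c["intrinsics"],dist(c)).reshape(-1,2)
    d=np.c_[u,np.ones(len(u))]@R; o=-R.T@t
    return o+d*((z-o[2])/d[:,2])[:,None]
def proj(n,P):
    c=C[n];return cv2.projectPoints(np.array(P,float).reshape(-1,1,3),c["rvec"],c["tvec"],c["intrinsics"],dist(c))[0].reshape(-1,2)
E
python3 - <<'E'
from h import *
t=cv2.imread("pics/top0.png");
a=cv2.resize(t[155:305,105:275],None,fx=4.6,fy=4,interpolation=cv2.INTER_CUBIC)
cv2.imwrite("pics/cropL.png",cv2.resize(t[158:300,108:308],None,fx=4,fy=4,interpolation=cv2.INTER_CUBIC))
cv2.imwrite("pics/cropR.png",cv2.resize(t[158:300,240:440],None,fx=4,fy=4,interpolation=cv2.INTER_CUBIC))
E
```

```text
(no output)
```

View pics/cropL.png

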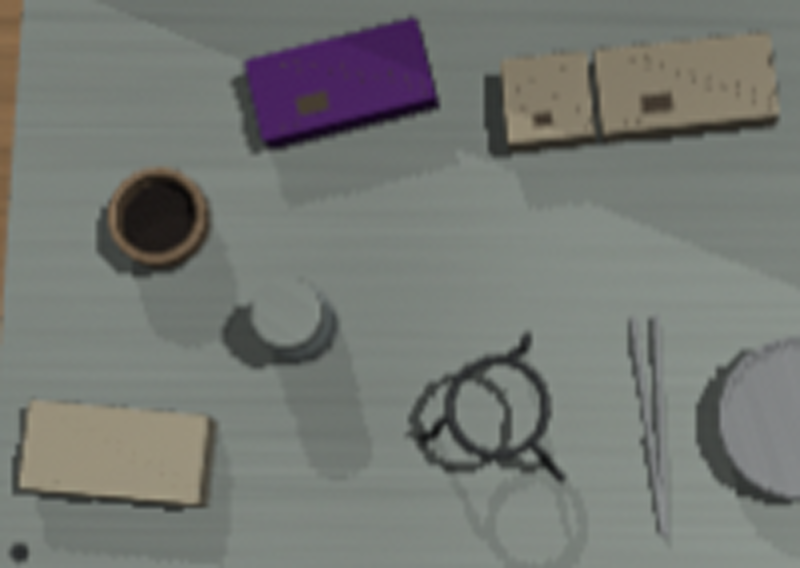

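View pics/cropR.png

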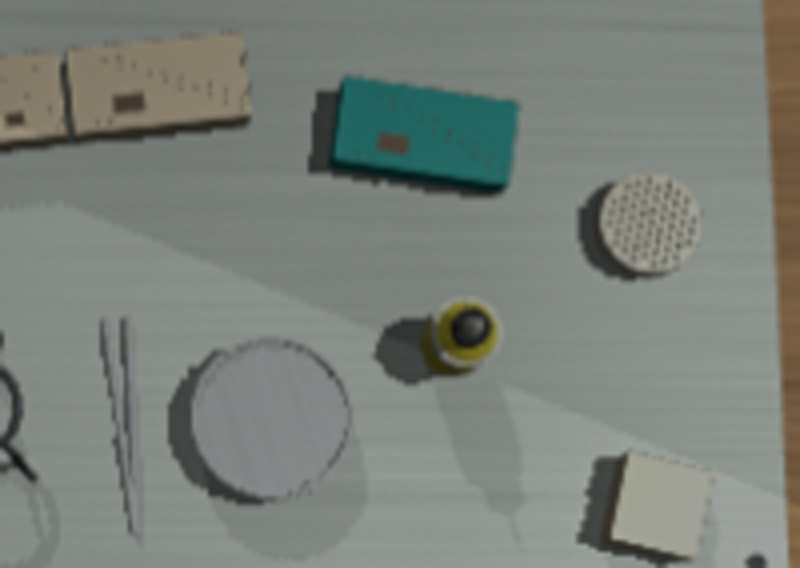

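The enlarged crops give clear top-face corners and circle centres. I'll convert them to positions, check the sizes, and overlay the models on both views.

```bash
cat > m.py <<'E'
from h import *
L=lambda p:(np.array(p,float)+.5)/4-.5+[108,158]
R=lambda p:(np.array(p,float)+.5)/4-.5+[240,158]
q={'long':(L([(31,401),(210,414),(198,504),(20,490)]),.032),'cl':(L([(596,48),(770,34),(778,118),(602,134)]),.032),
'ch':(L([(503,58),(588,52),(597,136),(508,146)]),.032),'half':(R([(628,452),(712,470),(692,556),(612,540)]),.032)}
obj={}
for k,(p,z) in q.items():
    w=world("top",p,z)[:,:2]; e=np.roll(w,-1,0)-w
    d=(e[0]-e[2]); yaw=np.arctan2(d[1],d[0])-np.pi/2 # direction of long image edge
    yaw=(yaw+np.pi/2)%np.pi-np.pi/2
    obj[k]=(w.mean(0),yaw); print(k,w.mean(0).round(4),'yaw',yaw.round(3),'sides',np.linalg.norm(e,axis=1).round(3))
r={'cruc':(L((158,218)),.042,50),'tri':(L((498,407)),.057,52),'turn':(R((271,418)),.032,80),'disc':(R((650,224)),.025,50),'jar':(L((286,313)),.065,36),'bot':(R((470,327)),.1,20)}
for k,(p,z,s) in r.items():
    w=world("top",[p,p+[s/4,0]],z)[:,:2]; obj[k]=(w[0],0); print(k,w[0].round(4),'dia',2*np.linalg.norm(w[1]-w[0]).round(4))
E
cat > ov.py <<'E'
from m import *
size={'long':(.056,.114),'cl':(.056,.114),'ch':(.056,.056),'half':(.056,.056)}
rad={'cruc':[(.031,.042),(.017,0)],'tri':[(.0325,.06),(.0265,.06)],'turn':[(.05,.032)],'disc':[(.033,.025),(.033,0)],'jar':[(.024,.065),(.024,0)],'bot':[(.021,0)]}
def draw(n,im,s):
    im=cv2.resize(im,None,fx=s,fy=s,interpolation=cv2.INTER_CUBIC)
    for k,(c,y) in obj.items():
        if k in size:
            a,b=np.array(size[k])/2;M=np.array([[np.cos(y),-np.sin(y)],[np.sin(y),np.cos(y)]])
            P=[(np.c_[np.array([(a,b),(-a,b),(-a,-b),(a,-b)])@M.T+c,[z]*4]) for z in(.032,0)]
        else:
            t=np.linspace(0,6.28,40);P=[np.c_[c[0]+r*np.cos(t),c[1]+r*np.sin(t),t*0+z] for r,z in rad[k]]
        for p in P: cv2.polylines(im,[np.round((proj(n,p)+.5)*s*8-4).astype(int)],True,(0,0,255),1,cv2.LINE_AA,3)
    return im
E
python3 - <<'E'
from ov import *
cv2.imwrite("pics/ovt.png",draw("top",cv2.imread("pics/top0.png"),2.4)[350:730,255:1055])
cv2.imwrite("pics/ovs.png",draw("side",cv2.imread("pics/side0.png"),2)[240:840,150:850])
E
```

```text
long [0.4064 0.335 ] yaw -0.061 sides [0.113 0.056 0.112 0.056]
cl [ 0.645  -0.0175] yaw 0.099 sides [0.112 0.056 0.112 0.057]
ch [0.6346 0.0698] yaw 0.104 sides [0.054 0.055 0.057 0.058]
half [ 0.3799 -0.3306] yaw -0.2 sides [0.054 0.055 0.051 0.056]
cruc [0.5524 0.3126] dia 0.063
tri [0.4344 0.0959] dia 0.063
turn [ 0.4321 -0.0884] dia 0.0992
disc [ 0.5584 -0.3311] dia 0.0648
jar [0.4895 0.2256] dia 0.044
bot [ 0.4797 -0.2019] dia 0.0238
```

View pics/ovt.png

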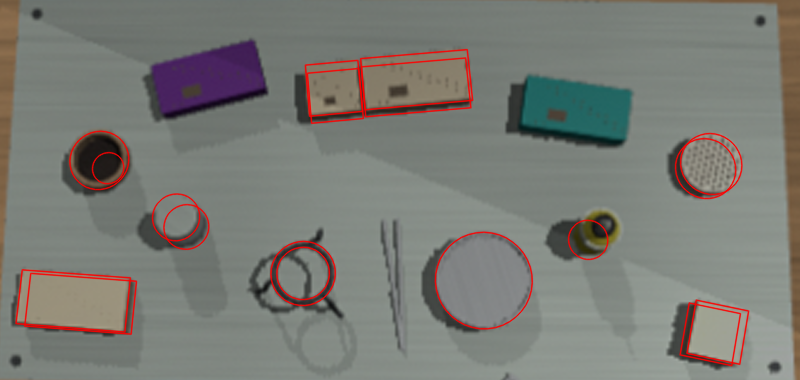

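View pics/ovs.png

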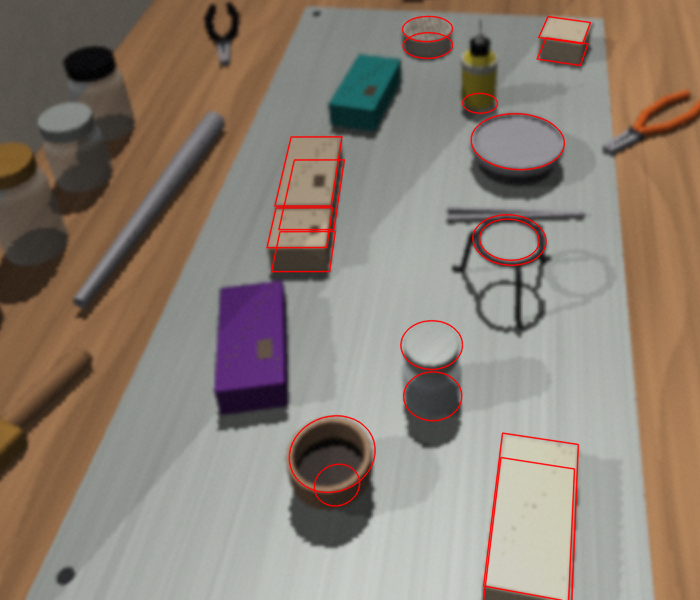

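Both views agree to about 2 mm, and the sizes match. Next I'll move above the long brick. The jaws close along its x axis, so tool yaw is 1.510.

```bash
python3 -m inch '[[18.5,-19.6,-9.6,-1.238],[18.5,-19.6,-9.6,-1.238],[18.5,-19.6,-9.6,-1.238],[18.5,-19.6,-9.6,-1.238],[18.5,-19.6,-9.6,-1.238],[18.5,-19.6,-9.6,-1.238],[18.5,-19.6,-9.6,-1.238],[18.5,-19.6,-9.6,-1.238],[18.5,-19.6,-9.6,-1.238],[18.5,-19.6,-9.6,-1.238],[18.5,-19.6,-9.6,-1.238],[18.5,-19.6,-9.6,-1.238],[18.5,-19.6,-9.6,-1.238]]' 8.54 40
python3 - <<'E'
from h import *
cv2.imwrite("pics/s1.png",cv2.resize(camera("side"),None,fx=1.4,fy=1.4))
E
```

```text
time: 1.4
position: [0.4055, 0.3351, 0.1198]
ee_rot: [3.142, 0.0, 1.51]
force: [-0.5, -0.4, 0.2]
opening: 0.0854
finger_force: 0.0
```

View pics/s1.png

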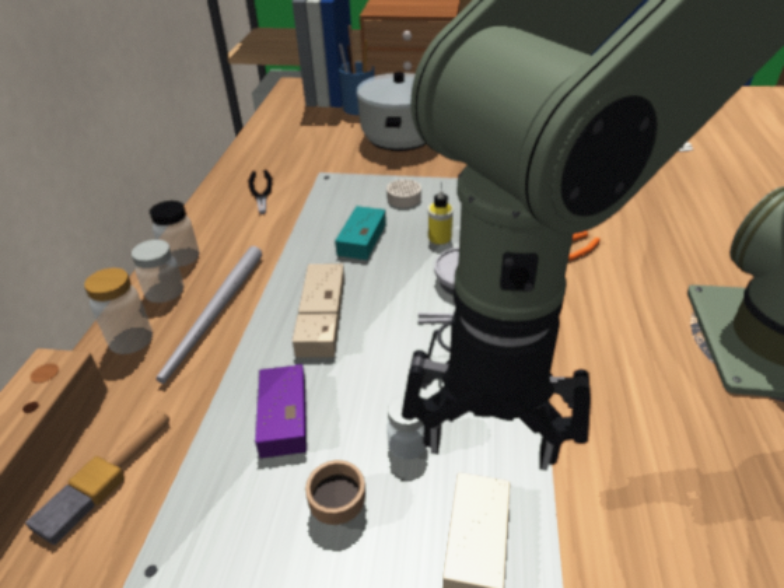

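The gripper hangs over the long brick with its jaws across x, clear of the jar. Down, then close.

```bash
python3 -m inch '[[0.1,0,-4,0],[0.1,0,-7,0],[0.1,0,-8.5,0],[0.1,0,-9.3,0],[0.1,0,-9.3,0],[0.1,0,-9.3,0]]'
python3 -m inch '[[0,0,0,0],[0,0,0,0],[0,0,0,0],[0,0,0,0],[0,0,0,0],[0,0,0,0],[0,0,0,0],[0,0,0,0]]' 0 50
```

```text
time: 2.05
position: [0.4072, 0.3355, 0.0275]
ee_rot: [3.14, -0.001, 1.51]
force: [-0.2, -0.2, 0.4]
opening: 0.0854
finger_force: 0.0
time: 2.85
position: [0.4066, 0.335, 0.0268]
ee_rot: [3.142, 0.0, 1.51]
force: [0.4, 0.7, 0.2]
opening: 0.0
finger_force: 0.0
```

Opening is 0, so nothing is gripped. I'll take a look.

Run:
```python
from h import *
print(bot.sense())
a=camera("side")[200:420,200:480];cv2.imwrite("pics/s2.png",cv2.resize(a,None,fx=2.5,fy=2.5))
```

```text
{'time': 2.85, 'joint_pos': array([ 6.67316341e-01,  4.40503641e-01,  1.92417234e+00, -1.01416400e-04,
        7.76965966e-01,  7.28386911e-01]), 'dq': array([-0.00042523,  0.00105505, -0.00088229, -0.0009595 ,  0.00046847,
       -0.00194859]), 'effort': array([ 1.90378079e-03, -4.11141407e+01, -1.65392393e+01,  1.62925357e-04,
        5.84775862e-04, -1.22365060e-05]), 'position': array([0.40661792, 0.33498277, 0.02678392]), 'ee_rot': array([3.14158211e+00, 8.58765765e-05, 1.50979807e+00]), 'force': array([0.40103388, 0.74142062, 0.20074163]), 'torque': array([0.0106037 , 0.01693899, 0.04066151]), 'finger_force': 0.0, 'opening': 2.895278213217949e-05}
```

View pics/s2.png

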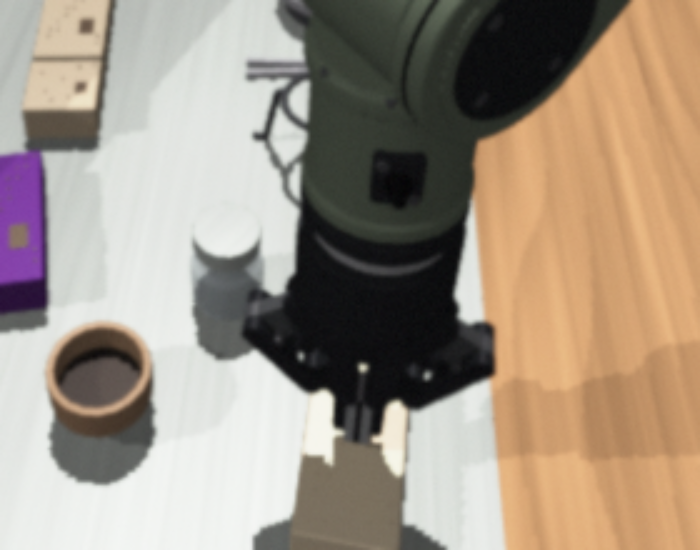

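Run:
```python
from h import *
for z in(0.0,.005,.032,.045,.06): print(z,(proj("side",[.4066,.335,z])-[200,200])*2.5, (proj("side",[[.435,.335,z],[.378,.335,z]])-[200,200])[:, :]*2.5)
a=camera("top");cv2.imwrite("pics/t2.png",cv2.resize(a[220:320,90:230],None,fx=5,fy=5,interpolation=cv2.INTER_CUBIC))
```

```text
0.0 [[350.30120881 466.65641031]] [[300.44818523 461.1092797 ]
 [401.11381043 472.3927044 ]]
0.005 [[350.80243899 462.0935378 ]] [[300.69933171 456.5447299 ]
 [401.87315081 467.8319025 ]]
0.032 [[353.60170714 436.65707955]] [[302.10218723 431.10334188]
 [406.11427703 442.40225051]]
0.045 [[355.00805566 423.90744836]] [[302.80714203 418.35406548]
 [408.24524856 429.65299628]]
0.06 [[356.68102271 408.76650189]] [[303.64588436 403.2159974 ]
 [410.78042106 414.50985151]]
```

View pics/t2.png

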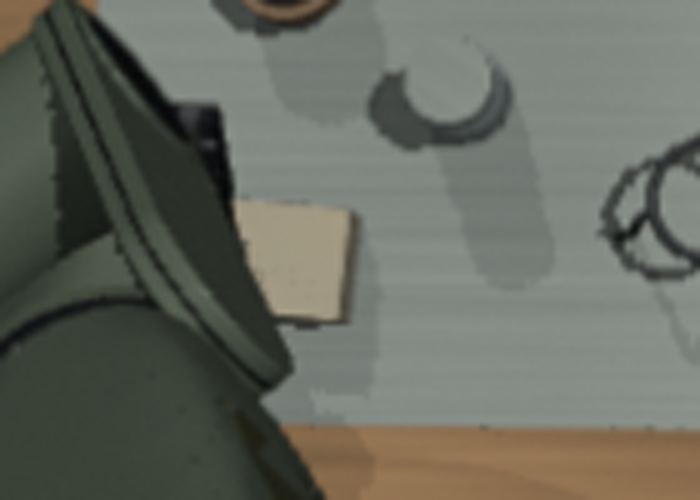

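The brick hasn't moved and measured force is zero. The shut fingertips appear level with the brick's top (crop y≈440, so z≈0.032) rather than at the nominal 0.005. In s1 the open tips also look about 25 mm higher than the stated geometry says. I'll probe gently downwards to find the true tip height.

```bash
python3 -m inch '[[0,0,-0.1,0],[0,0,-0.2,0],[0,0,-0.3,0],[0,0,-0.3,0]]'; python3 -m inch '[[0,0,-0.1,0],[0,0,-0.2,0],[0,0,-0.3,0],[0,0,-0.3,0]]'
```

```text
time: 3.35
position: [0.4065, 0.3349, 0.0236]
ee_rot: [-3.141, 0.0, 1.51]
force: [-0.3, -0.2, 0.3]
opening: -0.0001
finger_force: 0.0
time: 3.75
position: [0.4065, 0.3349, 0.0207]
ee_rot: [-3.141, 0.0, 1.51]
force: [-0.6, -0.2, -0.2]
opening: -0.0001
finger_force: 0.0
```

```bash
python3 -m inch '[[0,0,-0.1,0],[0,0,-0.2,0],[0,0,-0.3,0],[0,0,-0.3,0]]'; python3 -m inch '[[0,0,-0.1,0],[0,0,-0.2,0],[0,0,-0.3,0],[0,0,-0.3,0]]'
python3 - <<'E'
from h import *
import numpy as np
print(bot.sense()["force"],bot.sense()["effort"])
a=camera("side"); cv2.imwrite("pics/s3.png",cv2.resize(a[310:420,280:420],None,fx=5,fy=5,interpolation=cv2.INTER_CUBIC))
E
```

```text
time: 4.15
position: [0.4065, 0.3349, 0.0177]
ee_rot: [-3.141, 0.0, 1.51]
force: [-0.1, -0.1, 0.5]
opening: 0.0003
finger_force: 0.0
time: 4.55
position: [0.4067, 0.3351, 0.0165]
ee_rot: [3.141, -0.0, 1.51]
force: [-3.0, -2.0, 13.7]
opening: 0.0
finger_force: 6.6
[-2.97825448 -1.99012705 13.73729195] [-4.35024180e-03 -3.47379327e+01 -1.49051830e+01  1.44052523e-02
 -1.15554918e+00 -1.97556137e-04]
```

View pics/s3.png

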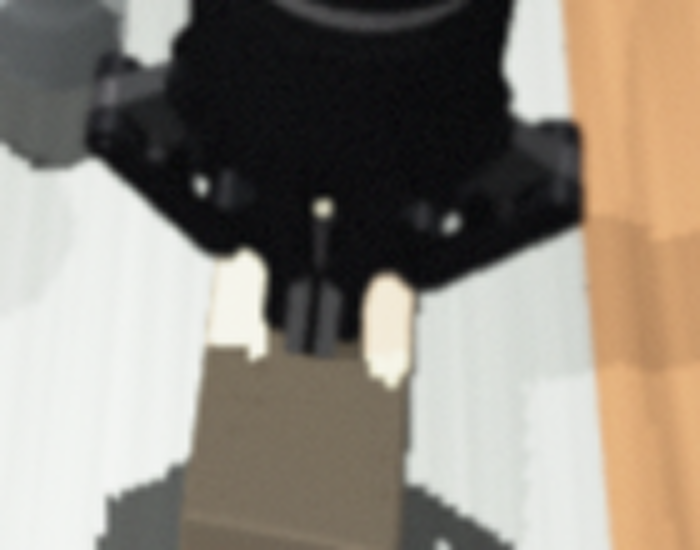

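The shut tips touched the brick top (z=0.032, 13.7 N) at a reported TCP of 0.017. True tip height is therefore reported z + 15 mm, so reported z reads about 37 mm low. In x and y the tips are within 2 mm. I'll command everything that much lower: lift, open, and go down to a reported z of -0.010.

```bash
python3 -m inch '[[0,0,3,0],[0,0,4.5,0],[0,0,4.5,0],[0,0,4.5,0],[0,0,4.5,0],[0,0,4.5,0],[0,0,4.5,0],[0,0,4.5,0]]' 8.54 ; python3 -m inch '[[0,0,-3,0],[0,0,-5,0],[0,0,-6.2,0],[0,0,-7,0],[0,0,-7,0],[0,0,-7,0]]'
python3 -m inch '[[0,0,0,0],[0,0,0,0],[0,0,0,0],[0,0,0,0],[0,0,0,0],[0,0,0,0],[0,0,0,0],[0,0,0,0]]' 0 50
```

```text
time: 5.4
position: [0.4065, 0.3349, 0.0593]
ee_rot: [-3.141, 0.001, 1.51]
force: [0.5, -0.3, -0.3]
opening: 0.0855
finger_force: 0.0
time: 6.0
position: [0.4071, 0.3353, -0.0097]
ee_rot: [3.141, -0.001, 1.51]
force: [0.7, 0.1, 1.1]
opening: 0.0853
finger_force: 0.0
time: 6.8
position: [0.4072, 0.3354, -0.0092]
ee_rot: [3.14, -0.001, 1.51]
force: [-0.9, 0.2, 6.3]
opening: 0.0551
finger_force: 54.2
```

It's gripped at 55 mm. Lift, carry over the wall at yaw 1.676, and stop about 18 mm above it.

```bash
python3 -m inch '[[0,0,1,0],[0,0,3,0],[0,0,7,0],[0,0,11,0],[0,0,14,0],[3,-4,14,0.03],[6,-8,14,0.06],[9,-12,14,0.09],[12,-16,14,0.12],[15,-20,14,0.15],[18,-24,14,0.166],[21,-27,13,0.166],[22.5,-28.5,11,0.166],[23.1,-29.3,9,0.166],[23.1,-29.3,7,0.166],[23.1,-29.3,5.5,0.166],[23.1,-29.3,5,0.166],[23.1,-29.3,5,0.166],[23.1,-29.3,5,0.166]]'
python3 - <<'E'
from ov import *
u=np.array([-.1048,.9945]);c=np.array([.6447,-.0179])
obj.clear();obj['cl']=(c,.105);obj['ch']=(c+.089*u,.105)
im=draw("side",camera("side"),5)
cv2.imwrite("pics/s4.png",im[500:1100,850:1650])
E
```

```text
time: 8.7
position: [0.6382, 0.0422, 0.0408]
ee_rot: [3.14, 0.0, 1.676]
force: [0.9, -0.1, -0.7]
opening: 0.055
finger_force: 53.5
long [0.4064 0.335 ] yaw -0.061 sides [0.113 0.056 0.112 0.056]
cl [ 0.645  -0.0175] yaw 0.099 sides [0.112 0.056 0.112 0.057]
ch [0.6346 0.0698] yaw 0.104 sides [0.054 0.055 0.057 0.058]
half [ 0.3799 -0.3306] yaw -0.2 sides [0.054 0.055 0.051 0.056]
cruc [0.5524 0.3126] dia 0.063
tri [0.4344 0.0959] dia 0.063
turn [ 0.4321 -0.0884] dia 0.0992
disc [ 0.5584 -0.3311] dia 0.0648
jar [0.4895 0.2256] dia 0.044
bot [ 0.4797 -0.2019] dia 0.0238
```

View pics/s4.png

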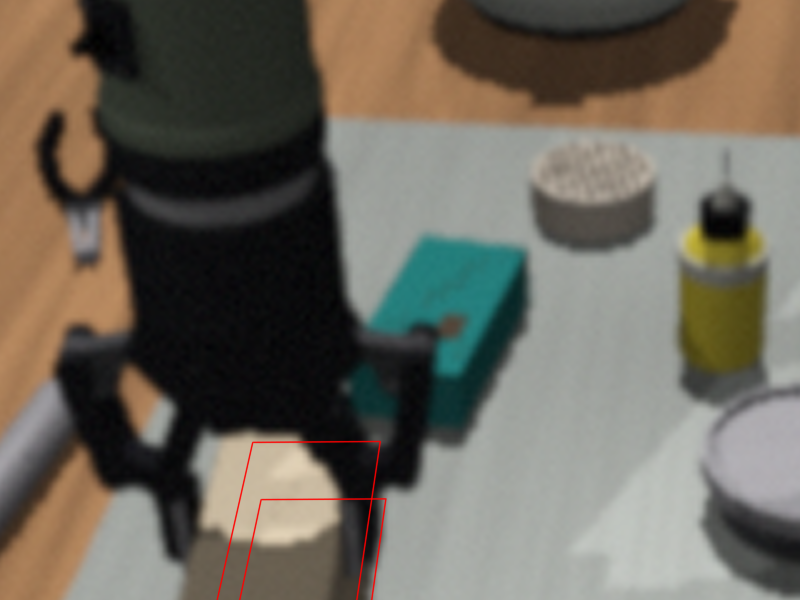

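The view shows the held brick at about the right place above the course (its left edge is at crop (185,600)), but the crop cut off the near end. I'll check numerically against the predicted held-brick outline before lowering, without viewing.

```bash
sed -i 's/; print(k.*$//' m.py
python3 - <<'E'
from ov import *
im=camera("side")
g=im.astype(int)
y=.105;M=np.array([[np.cos(y),-np.sin(y)],[np.sin(y),np.cos(y)]])
for z in (.05,.082,.09):
    P=np.c_[np.array([(.028,.057),(-.028,.057),(-.028,-.057),(.028,-.057)])@M.T+[.6382,.0422],[z]*4]
    print(z,proj("side",P).round(1).tolist())
p=np.c_[np.array([(.028,.1175-.0),(-.028,.1175)])@M.T+[.6447,-.0179],[.032]*2]
print("course near top corners",proj("side",p).round(1).tolist())
for r in(216,222,228,234): print(r,g[r,190:285:3].sum(1).tolist())
for c in(215,225,235,245): print(c,g[215:285:2,c].sum(1).tolist())
E
```

```text
0.05 [[206.2, 236.8], [236.5, 236.7], [242.3, 198.4], [215.1, 198.6]]
0.082 [[203.8, 223.8], [234.8, 223.7], [241.0, 185.9], [213.2, 186.1]]
0.09 [[203.2, 220.5], [234.4, 220.3], [240.6, 182.7], [212.6, 182.9]]
course near top corners [[207.4, 243.8], [237.3, 243.7]]
216 [492, 492, 496, 492, 493, 462, 290, 282, 282, 279, 283, 284, 283, 279, 273, 251, 165, 162, 346, 496, 494, 492, 510, 516, 513, 505, 508, 519, 513, 520, 509, 523]
222 [492, 495, 498, 495, 491, 345, 279, 283, 281, 287, 281, 284, 282, 282, 278, 203, 184, 159, 460, 495, 500, 501, 519, 521, 520, 512, 520, 521, 524, 513, 520, 532]
228 [497, 504, 495, 493, 470, 345, 245, 237, 246, 239, 243, 244, 239, 241, 234, 202, 177, 161, 405, 507, 507, 513, 523, 523, 516, 520, 527, 528, 534, 514, 527, 539]
234 [502, 493, 501, 477, 495, 461, 234, 239, 232, 240, 231, 236, 237, 240, 230, 221, 183, 172, 478, 520, 513, 527, 522, 527, 521, 525, 531, 532, 534, 531, 541, 541]
215 [279, 283, 281, 278, 293, 252, 249, 244, 238, 240, 236, 206, 193, 199, 204, 208, 198, 207, 197, 202, 192, 184, 171, 125, 112, 105, 102, 107, 103, 108, 105, 112, 102, 112, 110]
225 [276, 282, 275, 283, 288, 249, 241, 238, 238, 239, 229, 198, 192, 190, 210, 202, 201, 198, 195, 202, 190, 181, 186, 184, 175, 182, 186, 177, 178, 179, 184, 185, 182, 178, 179]
235 [255, 240, 228, 205, 195, 193, 195, 204, 210, 219, 226, 200, 192, 205, 246, 221, 218, 209, 203, 205, 186, 179, 179, 179, 179, 199, 237, 194, 187, 180, 186, 181, 183, 179, 179]
245 [461, 472, 476, 489, 496, 486, 470, 501, 501, 509, 513, 518, 523, 508, 331, 185, 183, 186, 183, 195, 227, 326, 302, 242, 248, 278, 434, 585, 603, 585, 585, 409, 240, 236, 240]
```

The observed near edges (rows 224.5 and 236.5, left column ~205) match the prediction (223.8, 236.8, 204), so height and position are right. Lowering.

```bash
python3 -m inch '[[0,0,-0.5,0],[0,0,-1,0],[0,0,-1.3,0],[0,0,-1.5,0],[0,0,-1.6,0],[0,0,-1.6,0],[0,0,-1.6,0]]'; python3 -m inch '[[0,0,-0.1,0],[0,0,-0.2,0],[0,0,-0.25,0],[0,0,-0.25,0],[0,0,-0.25,0]]'
```

```text
time: 9.5
position: [0.6377, 0.042, 0.0239]
ee_rot: [3.141, 0.0, 1.676]
force: [-0.2, -0.9, -1.3]
opening: 0.055
finger_force: 53.5
time: 10.0
position: [0.6379, 0.042, 0.0228]
ee_rot: [3.14, 0.0, 1.676]
force: [-2.9, 0.1, 5.9]
opening: 0.055
finger_force: 54.3
```

The brick is in contact on the course. Release, lift, and go to the crucible.

```bash
python3 -m inch '[[0,0,0.1,0],[0,0,0.1,0],[0,0,0.1,0],[0,0,0.1,0],[0,0,0.1,0],[0,0,0.1,0]]' 8.54
python3 -m inch '[[0,0,2,0],[0,0,6,0],[0,0,10,0],[-2,3.5,12,0],[-3,8,12,0],[-4.5,12.5,12,0],[-6,17,12,0],[-7.5,21.5,12,0],[-8.5,25,12,0],[-8.6,27.1,10,0],[-8.6,27.1,6,0],[-8.6,27.1,3,0],[-8.6,27.1,0,0],[-8.6,27.1,-1.9,0],[-8.6,27.1,-1.9,0],[-8.6,27.1,-1.9,0]]'
python3 -m inch '[[0,0,0,0],[0,0,0,0],[0,0,0,0],[0,0,0,0],[0,0,0,0],[0,0,0,0],[0,0,0,0]]' 0 30
```

```text
time: 10.6
position: [0.6376, 0.042, 0.0222]
ee_rot: [-3.141, -0.0, 1.676]
force: [0.3, -0.2, 0.7]
opening: 0.0856
finger_force: 0.0
time: 12.2
position: [0.5519, 0.3132, 0.0036]
ee_rot: [3.141, -0.0, 1.676]
force: [-0.3, 0.4, -0.2]
opening: 0.0854
finger_force: 0.0
time: 12.9
position: [0.5531, 0.3137, 0.0056]
ee_rot: [3.137, -0.002, 1.676]
force: [0.4, 0.1, 6.4]
opening: 0.0615
finger_force: 32.6
```

Gripped at 61.5 mm. Carry it over the tripod and stop with the foot just above the ring.

```bash
python3 -m inch '[[0,0,1,0],[0,0,4,0],[0,0,8,0],[0,0,12,0],[-2,-3.7,13,0],[-4,-7.4,13,0],[-6,-11.1,13,0],[-8,-14.8,13,0],[-10,-18.4,13,0],[-11.5,-21.2,12,0],[-11.8,-21.7,10,0],[-11.8,-21.7,8,0],[-11.8,-21.7,6.5,0],[-11.8,-21.7,6.5,0],[-11.8,-21.7,6.5,0]]'
python3 - <<'E'
from ov import *
obj.clear();obj.update(tri=(np.array([.4344,.0959]),0),cruc=(np.array([.4344,.0959]),0))
rad['cruc']=[(.031,.107),(.031,.083),(.017,.065)]
im=camera("side");d=draw("side",im,5)
c=proj("side",[.4344,.0959,.075])[0]*5
x,y=int(c[0]),int(c[1]); cv2.imwrite("pics/s5.png",d[y-220:y+180,x-250:x+250])
E
```

```text
time: 14.4
position: [0.4338, 0.096, 0.0689]
ee_rot: [3.141, -0.0, 1.676]
force: [-0.4, 1.1, -1.7]
opening: 0.0615
finger_force: 33.5
```

View pics/s5.png

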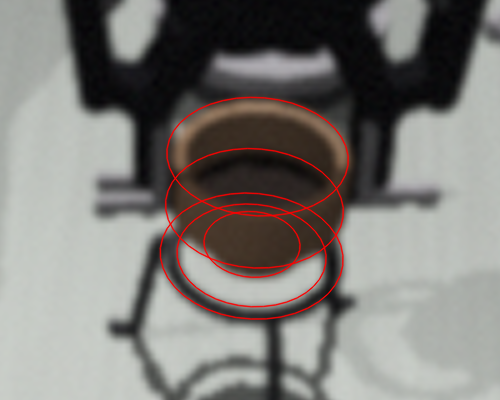

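The crucible is within about 1 mm of the ring's axis in the side view, and the fingertips sit above its shoulder. Lowering.

```bash
python3 -m inch '[[0,0,-0.5,0],[0,0,-1,0],[0,0,-1.5,0],[0,0,-1.8,0],[0,0,-2,0],[0,0,-2.1,0],[0,0,-2.1,0]]'; python3 -m inch '[[0,0,-0.1,0],[0,0,-0.2,0],[0,0,-0.3,0],[0,0,-0.3,0],[0,0,-0.3,0]]'
```

```text
time: 15.15
position: [0.4335, 0.096, 0.0476]
ee_rot: [-3.141, 0.0, 1.676]
force: [-1.1, -1.0, 3.4]
opening: 0.0614
finger_force: 33.8
time: 15.65
position: [0.4336, 0.096, 0.0473]
ee_rot: [3.141, -0.0, 1.676]
force: [-8.9, -1.8, 29.9]
opening: 0.0609
finger_force: 36.0
```

Contact came at 0.0476, which is the grasp height 0.0056 + 0.042, so it's seated. Relieve the press and release. Then go to the disc at (0.5584, -0.3311).

```bash
python3 -m inch '[[0,0,0.2,0],[0,0,0.3,0],[0,0,0.3,0]]'; python3 -m inch '[[0,0,0,0],[0,0,0,0],[0,0,0,0],[0,0,0,0],[0,0,0,0],[0,0,0,0]]' 8.54
python3 -m inch '[[0,0,2,0],[0,0,5,0],[0,0,9,0],[0,0,11,0],[0,0,11,0]]'
python3 - <<'E'
from h import *
im=camera("side");cv2.imwrite("pics/s6raw.png",im)
print(proj("side",[[.4344,.0959,z] for z in(.042,.06,.084)]))
print(bot.sense()["position"])
E
```

```text
time: 15.95
position: [0.434, 0.0961, 0.0476]
ee_rot: [3.141, -0.0, 1.676]
force: [-1.5, 0.3, 5.9]
opening: 0.0613
finger_force: 34.0
time: 16.55
position: [0.4336, 0.096, 0.0473]
ee_rot: [3.142, 0.0, 1.676]
force: [-0.4, -0.2, 0.2]
opening: 0.0851
finger_force: 0.0
time: 17.05
position: [0.4358, 0.0964, 0.1603]
ee_rot: [3.134, -0.001, 1.676]
force: [0.3, 0.3, -0.3]
opening: 0.0855
finger_force: 0.0
[[328.73046076 246.30566373]
 [329.15938029 239.09750614]
 [329.75305796 229.15203667]]
[0.4343457  0.09615936 0.15843631]
```

```bash
python3 -m inch '[[1,-4,0,0],[2.2,-8,0,0],[3.4,-12,0,0],[4.6,-16,0,0],[5.8,-20,0,0],[7,-24,0,0],[8.2,-28,0,0],[9.4,-32,0,0],[10.6,-36,0,0],[11.8,-40,0,0],[12.4,-42.7,-3,0],[12.4,-42.7,-7,0],[12.4,-42.7,-11,0],[12.4,-42.7,-14,0],[12.4,-42.7,-16,0],[12.4,-42.7,-16.7,0],[12.4,-42.7,-16.7,0],[12.4,-42.7,-16.7,0]]'
python3 -m inch '[[0,0,0,0],[0,0,0,0],[0,0,0,0],[0,0,0,0],[0,0,0,0],[0,0,0,0],[0,0,0,0]]' 0 30
```

```text
time: 18.9
position: [0.558, -0.3312, -0.0093]
ee_rot: [3.141, 0.001, 1.676]
force: [0.1, -0.5, -0.5]
opening: 0.0858
finger_force: 0.0
time: 19.6
position: [0.5586, -0.3315, -0.0076]
ee_rot: [3.139, 0.002, 1.676]
force: [-0.6, 1.0, 5.5]
opening: 0.0639
finger_force: 33.2
```

```bash
python3 -m inch '[[0,0,1,0],[0,0,4,0],[0,0,8,0],[0,0,12,0],[0,0,16,0],[-2,4,16,0],[-4,8,16,0],[-6,12,16,0],[-8,16,16,0],[-10,19.5,16,0],[-12,23,16,0],[-12.6,24.3,14,0],[-12.6,24.3,11,0],[-12.6,24.3,8,0],[-12.6,24.3,6,0],[-12.6,24.3,5,0],[-12.6,24.3,5,0],[-12.6,24.3,5,0]]'
python3 - <<'E'
from ov import *
t=np.array([.4321,-.0884])
obj.clear();obj.update(turn=(t,0),disc=(t,0),tri=(np.array([.4344,.0959]),0),cruc=(np.array([.4344,.0959]),0))
rad['disc']=[(.033,.075),(.033,.05)]; rad['cruc']=[(.031,.084),(.031,.06)]
d=draw("side",camera("side"),5)
c=proj("side",[.432,0,.05])[0]*5
x,y=int(c[0]),int(c[1]); cv2.imwrite("pics/s7.png",d[y-300:y+300,x-250:x+250])
E
```

```text
time: 21.4
position: [0.4324, -0.0882, 0.0411]
ee_rot: [3.14, 0.001, 1.676]
force: [-0.1, -0.4, -1.6]
opening: 0.0644
finger_force: 33.9
```

View pics/s7.png

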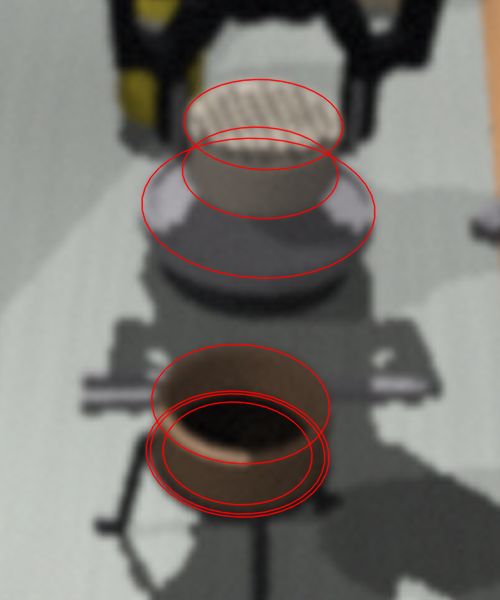

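The crucible is seated and aligned with the ring. The held disc's near edge looks a few millimetres higher or farther than predicted, so I'll check the profile numerically.

Run:
```python
from ov import *
g=cv2.cvtColor(camera("side"),cv2.COLOR_BGR2GRAY)
c=proj("side",[.432,0,.05])[0]*5; ox,oy=int(c[0])-250,int(c[1])-300
col=int((ox+262)/5); print("origin",ox/5,oy/5,'col',col)
r0=int(oy/5)+12
for k in(col-8,col,col+8): print(k,[(r0+i,int(v)) for i,v in enumerate(g[r0:r0+36,k])])
for r in (int(oy/5)+24,int(oy/5)+36): print(r,[(q,int(g[r,q])) for q in range(int(ox/5)+30,int(ox/5)+75)])
t=np.linspace(0,6.28,200)
for rr,z in((.033,.075),(.033,.05)):
    p=proj("side",np.c_[.4321+rr*np.cos(t),-.0884+rr*np.sin(t),t*0+z]);print(z,p.min(0),p.max(0))
```

```text
origin 282.2 149.2 col 334
326 [(161, 159), (162, 163), (163, 158), (164, 151), (165, 157), (166, 170), (167, 169), (168, 153), (169, 144), (170, 141), (171, 144), (172, 147), (173, 149), (174, 144), (175, 138), (176, 131), (177, 118), (178, 91), (179, 86), (180, 88), (181, 94), (182, 95), (183, 90), (184, 91), (185, 93), (186, 91), (187, 91), (188, 92), (189, 90), (190, 85), (191, 76), (192, 72), (193, 73), (194, 74), (195, 71), (196, 74)]
334 [(161, 170), (162, 161), (163, 153), (164, 154), (165, 152), (166, 147), (167, 149), (168, 149), (169, 152), (170, 150), (171, 150), (172, 144), (173, 144), (174, 148), (175, 163), (176, 170), (177, 171), (178, 146), (179, 95), (180, 73), (181, 75), (182, 87), (183, 90), (184, 85), (185, 84), (186, 82), (187, 83), (188, 80), (189, 82), (190, 80), (191, 76), (192, 67), (193, 58), (194, 63), (195, 67), (196, 71)]
342 [(161, 164), (162, 152), (163, 151), (164, 151), (165, 153), (166, 153), (167, 153), (168, 146), (169, 136), (170, 135), (171, 141), (172, 146), (173, 149), (174, 147), (175, 151), (176, 154), (177, 147), (178, 132), (179, 95), (180
[... 652 characters left out ...]
 39), (352, 49), (353, 51), (354, 33), (355, 21), (356, 48)]
185 [(312, 140), (313, 114), (314, 124), (315, 151), (316, 160), (317, 162), (318, 156), (319, 135), (320, 110), (321, 97), (322, 93), (323, 94), (324, 91), (325, 94), (326, 93), (327, 92), (328, 91), (329, 90), (330, 87), (331, 90), (332, 84), (333, 86), (334, 84), (335, 82), (336, 81), (337, 77), (338, 77), (339, 75), (340, 74), (341, 74), (342, 72), (343, 73), (344, 71), (345, 69), (346, 69), (347, 71), (348, 83), (349, 109), (350, 127), (351, 120), (352, 107), (353, 112), (354, 133), (355, 158), (356, 168)]
0.075 [318.49736642 164.58887091] [350.21110368 182.66900694]
0.05 [318.16449073 174.11905901] [349.32349526 192.42304153]
```

The sides are centred (319–350), and the underside edge is about 1 px off, i.e. ≤3 mm. The upper discrepancy looks like a shadow line. I'll nudge +2 mm in y and lower.

```bash
python3 -m inch '[[0,0.1,-0.5,0],[0,0.2,-1,0],[0,0.2,-1.4,0],[0,0.2,-1.7,0],[0,0.2,-1.8,0],[0,0.2,-1.8,0]]'; python3 -m inch '[[0,0,-0.1,0],[0,0,-0.2,0],[0,0,-0.3,0],[0,0,-0.3,0]]'
```

```text
time: 22.1
position: [0.4315, -0.086, 0.0221]
ee_rot: [-3.141, -0.0, 1.676]
force: [0.9, -0.1, -0.7]
opening: 0.0641
finger_force: 33.9
time: 22.5
position: [0.4318, -0.086, 0.0203]
ee_rot: [3.141, 0.0, 1.676]
force: [-2.6, 1.3, 8.4]
opening: 0.0645
finger_force: 34.7
```

Contact matched the expected pan-floor height. Release and go to the half brick.

```bash
python3 -m inch '[[0,0,0.1,0],[0,0,0.1,0],[0,0,0.1,0],[0,0,0.1,0],[0,0,0.1,0],[0,0,0.1,0]]' 8.54
python3 -m inch '[[0,0,2,0],[0,0,6,0],[0,0,10,0],[0,0,13,0],[-1,-4,13,-0.05],[-2,-8,13,-0.1],[-3,-12,13,-0.15],[-4,-16,13,-0.2],[-5,-20,13,-0.25],[-5.2,-23.5,12,-0.305],[-5.2,-24.4,9,-0.305],[-5.2,-24.4,5,-0.305],[-5.2,-24.4,2,-0.305],[-5.2,-24.4,-1,-0.305],[-5.2,-24.4,-2.5,-0.305],[-5.2,-24.4,-3,-0.305],[-5.2,-24.4,-3,-0.305],[-5.2,-24.4,-3,-0.305]]'
python3 -m inch '[[0,0,0,0],[0,0,0,0],[0,0,0,0],[0,0,0,0],[0,0,0,0],[0,0,0,0],[0,0,0,0]]' 0 50
```

```text
time: 23.1
position: [0.4316, -0.086, 0.0202]
ee_rot: [-3.141, -0.0, 1.676]
force: [0.0, 0.3, -0.5]
opening: 0.0855
finger_force: 0.0
time: 24.9
position: [0.3802, -0.3305, -0.0089]
ee_rot: [3.14, 0.001, 1.371]
force: [1.4, -0.1, 0.2]
opening: 0.0857
finger_force: 0.0
time: 25.6
position: [0.3802, -0.3305, -0.0084]
ee_rot: [3.14, 0.001, 1.371]
force: [-0.3, 0.4, 4.5]
opening: 0.0552
finger_force: 52.6
```

```bash
python3 -m inch '[[0,0,1,0],[0,0,4,0],[0,0,8,0],[0,0,12,0],[0,0,16,0],[0,0,17,0],[3,3,17,0.05],[6,6.4,17,0.1],[9,9.6,17,0.15],[12,12.8,17,0.2],[15,16,17,0.25],[18,19.2,17,0.305],[21,22.4,17,0.305],[24,25.5,16,0.305],[26.5,28,14,0.305],[26.75,28.4,11,0.305],[26.75,28.4,8,0.305],[26.75,28.4,6,0.305],[26.75,28.4,5,0.305],[26.75,28.4,5,0.305]]'
python3 - <<'E'
from ov import *
u=np.array([-.1048,.9945]);c=np.array([.6447,-.0179])
obj.clear();obj['long']=(c+.06*u,.105);obj['half']=(c-.029*u,.105);obj['disc']=(np.array([.4321,-.0884]),0)
print(bot.sense()["position"],bot.sense()["ee_rot"])
rad['disc']=[(.033,.053),(.033,.028)]
import ov
def lift(k,z0):
    cc,y=obj[k];a,b=np.array(size[k])/2;M=np.array([[np.cos(y),-np.sin(y)],[np.sin(y),np.cos(y)]])
    return [np.c_[np.array([(a,b),(-a,b),(-a,-b),(a,-b)])@M.T+cc,[z]*4] for z in(z0,z0+.032)]
im=cv2.resize(camera("side"),None,fx=5,fy=5,interpolation=cv2.INTER_CUBIC)
t=np.linspace(0,6.28,60)
P=lift('long',.032)+lift('half',.050)+[np.c_[.4321+.033*np.cos(t),-.0884+.033*np.sin(t),t*0+z] for z in(.053,.028)]
for p in P: cv2.polylines(im,[np.round((proj("side",p)+.5)*40-20).astype(int)],True,(0,0,255),1,cv2.LINE_AA,3)
cv2.imwrite("pics/s8.png",im[740:1240,1000:1800])
E
```

```text
time: 27.6
position: [0.6458, -0.0459, 0.0386]
ee_rot: [-3.138, -0.001, 1.676]
force: [0.3, 0.8, -1.1]
opening: 0.0555
finger_force: 52.9
[ 0.64577464 -0.04590109  0.03863855] [-3.13789069e+00 -7.24970202e-04  1.67578225e+00]
```

View pics/s8.png

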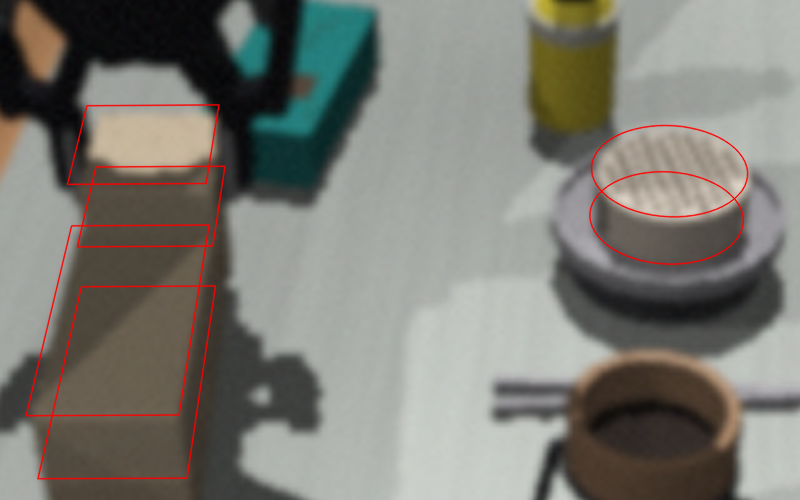

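All 14 views are used, so the rest is numeric. This one shows the disc centred in the pan, the crucible seated, and the long brick within about 2 mm of target. The half brick was still settling, so I'll check its near edges numerically.

Run:
```python
from h import *
s=bot.sense();print(s["position"])
g=cv2.cvtColor(camera("side"),cv2.COLOR_BGR2GRAY); s=bot.sense();print(s["position"])
y=.105;M=np.array([[np.cos(y),-np.sin(y)],[np.sin(y),np.cos(y)]])
for z in(.05,.082): print(z,proj("side",np.c_[np.array([(.028,.028),(0,.028),(-.028,.028)])@M.T+s["position"][:2],[z]*3]).round(1).tolist())
print("long far top",proj("side",np.c_[np.array([(.028,-.057),(0,-.057),(-.028,-.057)])@M.T+[.6375,.0418],[.064]*3]).round(1).tolist())
for c in(222,228,234): print(c,[(r,int(g[r,c])) for r in range(166,212)])
for r in(178,188): print(r,[(c,int(g[r,c])) for c in range(206,250)])
```

```text
[ 0.64688685 -0.04606395  0.04015046]
[ 0.64765871 -0.04615541  0.04114554]
0.05 [[215.3, 197.4], [228.9, 197.4], [242.4, 197.3]]
0.082 [[213.4, 184.9], [227.2, 184.9], [241.1, 184.8]]
long far top [[214.7, 193.1], [228.4, 193.0], [242.1, 192.9]]
222 [(166, 162), (167, 161), (168, 163), (169, 167), (170, 177), (171, 183), (172, 182), (173, 180), (174, 179), (175, 183), (176, 184), (177, 185), (178, 179), (179, 163), (180, 129), (181, 99), (182, 77), (183, 73), (184, 77), (185, 78), (186, 76), (187, 76), (188, 77), (189, 76), (190, 76), (191, 76), (192, 77), (193, 74), (194, 72), (195, 71), (196, 71), (197, 72), (198, 72), (199, 73), (200, 72), (201, 72), (202, 72), (203, 72), (204, 72), (205, 72), (206, 73), (207, 72), (208, 70), (209, 73), (210, 69), (211, 71)]
228 [(166, 159), (167, 158), (168, 159), (169, 166), (170, 175), (171, 182), (172, 185), (173, 185), (174, 186), (175, 185), (176, 185), (177, 185), (178, 185), (179, 186), (180, 179), (181, 148), (182, 96), (183, 75), (184, 77), (185, 77), (186, 78), (187, 75), (188, 75), (189, 76), (190, 76), (191, 76), (192, 75), (193, 74)
[... 1048 characters left out ...]
 (233, 187), (234, 187), (235, 185), (236, 186), (237, 183), (238, 177), (239, 166), (240, 154), (241, 143), (242, 116), (243, 66), (244, 55), (245, 49), (246, 32), (247, 16), (248, 15), (249, 13)]
188 [(206, 164), (207, 166), (208, 167), (209, 165), (210, 166), (211, 163), (212, 162), (213, 149), (214, 126), (215, 97), (216, 80), (217, 79), (218, 77), (219, 76), (220, 75), (221, 75), (222, 77), (223, 76), (224, 76), (225, 77), (226, 75), (227, 75), (228, 75), (229, 76), (230, 75), (231, 76), (232, 76), (233, 77), (234, 76), (235, 76), (236, 75), (237, 76), (238, 78), (239, 76), (240, 79), (241, 74), (242, 65), (243, 59), (244, 75), (245, 108), (246, 135), (247, 148), (248, 153), (249, 151)]
```

The bright/dark boundary is a curved shadow line, not a brick edge, so the side view can't give the half brick's y. The forces will. I'll bias 2 mm along the wall, away from the long brick, and lower.

```bash
python3 -m inch '[[0,-0.1,-0.4,0],[0,-0.2,-0.8,0],[0,-0.2,-1.1,0],[0,-0.2,-1.3,0],[0,-0.2,-1.4,0],[0,-0.2,-1.5,0],[0,-0.2,-1.5,0]]'; python3 -m inch '[[0,0,-0.1,0],[0,0,-0.2,0],[0,0,-0.3,0],[0,0,-0.3,0]]'
```

```text
time: 28.4
position: [0.6471, -0.048, 0.0252]
ee_rot: [-3.142, -0.0, 1.676]
force: [-0.2, 0.3, -1.0]
opening: 0.0553
finger_force: 52.9
time: 28.8
position: [0.6473, -0.048, 0.0236]
ee_rot: [3.141, 0.0, 1.676]
force: [-2.5, 0.1, 6.0]
opening: 0.0553
finger_force: 53.6
```

```bash
python3 -m inch '[[0,0,0.1,0],[0,0,0.1,0],[0,0,0.1,0],[0,0,0.1,0],[0,0,0.1,0],[0,0,0.1,0]]' 8.54
python3 -m inch '[[0,0,2,0],[0,0,6,0],[0,0,10,0],[0,0,14,0],[-4,4,16,0],[-7,8,18,0],[-10,12,18,0],[-12,16,18,0],[-14,20,18,0],[-16,24,18,0],[-18,28,18,0],[-20,32,18,0],[-22,36,18,0],[-24,40,18,0],[-26,44,18,0],[-28,48,18,0],[-30,52,18,0],[-30,52,18,0],[-30,52,18,0]]'
python3 - <<'E'
from h import *
im=camera("top");cv2.imwrite("pics/t9.png",im)
hsv=cv2.cvtColor(im,cv2.COLOR_BGR2HSV);b=im.astype(int)
m=((b[...,2]-b[...,0]>12)&(b[...,2]>90)).astype(np.uint8)
n,lab,st,ce=cv2.connectedComponentsWithStats(m[140:310,105:440])
for i in range(1,n):
    if st[i,4]>60:
        pts=np.argwhere(lab==i)[:,::-1]+[105,140]
        r=cv2.minAreaRect(pts.astype(np.float32)); q=cv2.boxPoints(r); w=world("top",q,.064)[:,:2]
        print(st[i],np.round(r[0],1),np.round(r[1],1),round(r[2],1),w.mean(0).round(4))
print("expected tops px",proj("top",[[.6384,.0418,.064],[.6477,-.0467,.064],[.4321,-.0884,.053],[.4344,.0959,.084]]).round(1).tolist())
print(bot.sense()["position"])
E
```

```text
time: 29.4
position: [0.6471, -0.048, 0.0232]
ee_rot: [-3.142, -0.0, 1.676]
force: [-0.4, -0.3, 0.2]
opening: 0.0857
finger_force: 0.0
time: 31.3
position: [0.3465, 0.4724, 0.203]
ee_rot: [-3.142, 0.001, 1.678]
force: [-0.0, -0.4, 0.2]
opening: 0.0856
finger_force: 0.0
[   0    0  335  170 4135] [272.  224.5] [169. 334.] 90.0 [ 0.5262 -0.0011]
[176  24  23  22 476] [292.  174.5] [21. 22.] 90.0 [ 0.6469 -0.0486]
[127  26  47  25 999] [255.  177.8] [21.8 45.6] 85.6 [0.6374 0.0431]
[244  93  16  17  94] [356.5 241. ] [16. 15.] 90.0 [ 0.4812 -0.2062]
[114 106  25  25 139] [231. 258.] [24. 24.] 90.0 [0.4371 0.0982]
[   0  163  213    7 1008] [211. 306.] [  6. 212.] 90.0 [0.3206 0.1449]
expected tops px [[255.6, 177.4], [291.2, 174.1], [308.0, 261.2], [231.3, 258.1]]
[0.3470502  0.4715348  0.20307255]
```

The top view puts the long brick 61 mm and the half brick 31 mm from the course centre, both about 1 mm off across. The crucible matches its expected pixel. Handing in.

Run:
```python
from rig import bot
print(bot.hand_in())
```

```text
the job is handed in; nothing more can be done
None
```

I handed the job in at about 31 s of the 102 s allowed. By my last camera measurements the wall is finished to about 2 mm, the disc is centred in the pan, the crucible is hung in the tripod ring, and the bottle and jar were left alone; the hand-in returned no verdict.

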